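# Seat the filter of the solder-fume extractor

## Robot

A 6-joint arm with a two-finger parallel gripper is mounted at the origin on a cart in front of the work surface, level with it; the furniture and walls round the work are solid. World frame = base frame: x ahead of the robot, y to its left, z up, the work surface at z = 0. Lengths are in m, angles in rad, forces in N, time in s.
With the tool pointing down it reaches from about 0.325 to 0.875 m from the base axis. Payload 4.4 kg.
Tool frame: the origin (TCP) lies between the finger pads; the fingertips stand 8 mm ahead of it and the grasp point (between the pads) lies 11 mm behind it; y points along the fingers, z is the direction in which the jaws open and shut, and the axes are right-handed (so a half turn about y gives the same grasp; the last joint's range is limited). The gripper opens to 85 mm and grips with 20 to 120 N. Pads are 22 mm wide; open, the fingers measure 114 mm over their backs; the gripper's body (76 mm by 85 mm) begins 54 mm behind the grasp point. The pads swing forward as they close: fully open they stand 13 mm farther back than shut.
Start: joints at [-1.274, 0.207, 1.542, -0, 1.393, -0.15], TCP at [0.248, -0.519, 0.239] pointing down, gripper open.
Joint ranges: [-2.73, 2.73], [-0.86, 2.22], [0.23, 2.46], [-1.11, 4.25], [0.08, 2.63], [-2.82, 2.82]. Speed limits (rad/s): [2.79, 2.79, 3.14, 3.14, 3.14, 3.14].

## Interface

Orientations are given as [roll, pitch, yaw] about the fixed x, y, z axes, in that order (R = Rz(yaw) Ry(pitch) Rx(roll)).
In Python, from workcell import env, imaging gives the robot as it stands.
- The arm moves only by the tool drive_tool, never from a script. Its argument "moves" is text: rows parted by semicolons, each of 4 numbers parted by spaces: the shift along the tool's x, y, z in m, then the turn about the tool's y in rad. A call has 1 to 12 rows; each row shifts and turns the commanded pose from where the row before left it, along the tool's axes as they then stand; what a row does not reach is not made up. A row lasts 1/8 s, in which the tool goes at most 62.5 mm and 10.7 degrees, less where a joint would pass 70% of its speed; a pose out of reach is approached as far as the arm can. A call is refused whole if a number of a shift passes 0.0625 or a number of a turn 0.188, either way. A call with a gripper value outside its range is refused whole. "hand" is the opening, from 0 (shut) to 1 (fully open), set as the call begins (left out, the last holds). The fingers move at their own pace and stop on an object; "squeeze" is the grip in N (left out, the last holds). Time passes only in rows, so rows that do not move let the fingers close. It gives the time, the measured TCP pose, the force and the opening at its end, in the units of the state.
- env.get_obs(): the state, without advancing time (a new reading comes with each control period).
- imaging.capture(name): name is "side" or "top"; returns the picture (420x560x3 uint8, red, green, blue); there is no depth.
- imaging.camera_model(name): a dict with "fx", "fy", "cx", "cy" (pixels), "cam_to_world" (4x4, takes a point from camera to world coordinates). Camera axes: x right, y up, looking along -z (the intrinsics and any distortion apply to the point x, -y, -z); pixel columns grow to the right and rows downward; lengths in m; the calibration is good to about 2 mm. A picture is of the moment at which its call begins. camera_model takes no time and is no camera call.
- env.finish_job(): hands the job in, once; it reports no verdict.
The state is a dict: "time": time; "joints": joint angles; "qd": joint speeds; "effort": joint torques, N m; "eef_pos": TCP position; "ee_rot": TCP orientation; "force": force on the tool from outside, world axes, zero at the start; "moment": the same for the moment, N m; "finger_gap": finger opening in m.
Only numpy, scipy, OpenCV 4.12 (cv2) and the standard library are available. Lean on these libraries where they do the work, as an engineer would, in place of code of your own. Each camera call takes 0.05 s, during which the arm holds its last target.

## Task

Push the open filter drawer of the grey solder-fume extractor fully home until it clicks in. Then screw the orange thumbscrew on its top clockwise until it seats, and back it off a quarter turn so that the filter seal is not crushed. Finish while still gripping the thumbscrew in that position (its lock nut will be set while you hold it), and leave the bottle, spool and brick beside it where they stand.

Things in the scene. Friction and masses are not known exactly. Their poses are not given: they have to be found in the camera images.
- extractor: the grey metal box of the fume extractor, fixed to the bench, 170 mm deep (x) by 180 mm wide (y) by 105 mm high; origin at the centre of its underside on the bench top; x points from its front (drawer) to its back, z up. An aluminium dial plate, 84 mm square and 6 mm thick with black ticks every quarter turn, lies on its top round the thumbscrew, whose upright axis stands 20 mm in front of the box's centre.
- filter_drawer (a joint): how far the drawer is open, m: 0 = home, panel against the box, grows as it comes out along the box's -x, at most 0.1. It slides with about 1 N of friction and stays where it is left; over the last 12 mm there is a click detent: a bump that takes about 5 N in all to pass, and once pushed to within about 6 mm it snaps to 0; left farther out on the bump it is pushed back out to about 12 mm.
- drawer_front (a point): point on the flat outer face of the drawer's dark front panel, centred sideways, 85 mm above the bench; axes as the box's (x points into the box, the way to push). The panel is 172 mm wide, from 16 to 100 mm above the bench, 10 mm thick, and stands in front of the box. An aluminium pull tab, 70 mm wide, sticks out 18 mm from it 30 to 42 mm above the bench; above the tab the panel is flat.
- thumbscrew (a joint): angle of the thumbscrew, rad: 0 = seated (hard stop, the torque rises), grows as it is unscrewed (anticlockwise seen from above), at most 3.6. Right-hand thread: clockwise from above tightens. It turns stiffly (about 0.06 N m), stays where it is left, and does not noticeably rise or sink as it turns.
- screw_head: the orange wing of the thumbscrew: an upright flat bar 46 mm long (its x), 10 mm thick (its y) and 30 mm high, 130 to 160 mm above the bench, rounded edges, with a black line on top of its +x half; below it is a hub 18 mm across (123 to 131 mm above the bench) over a brass lock nut on the dial plate. Origin on the screw's axis, 111 mm above the bench; turns with the screw; at joint value 0 its x is along the box's x. Grip it from above across its 10 mm thickness.
- screw_grip (a point): point on the screw's axis in the middle of the wing, 149 mm above the bench, where it is to be gripped; axes as screw_head. On the way there keep the arm clear of the torch's orange gas hose close on the robot's left (world x -0.12 to 0.10, y 0.23, z 0.12 to 0.27).
- flux_bottle: bystander: white bottle with a red cap, 55 x 55 x 104 mm, standing to the left of the box; origin at the centre of its underside
- solder_spool: bystander: black spool of silver wire, 52 mm across, 25 mm high, in front of the box to its right; origin at the centre of its underside
- brick_b: bystander: scorched piece of fire brick, 100 x 43 x 27 mm, in front of the box to its left; origin at the centre of its underside

How it is judged:
By the outcome, as a careful person would: the job done as asked, in the order asked, and still so for the second after the job is handed in, while the arm keeps its last pose, push and grip.
It also fails if it takes over 64 s, if anything falls off the work surface, if the arm or the gripper's body presses on something with over 40 N, if the wrist force passes 120 N, or if a joint passes its speed limit or range.

## Working session

There is one attempt and no reset: what is moved stays moved. The work goes in short steps, Python scripts to look and compute and a tool call to move; the robot and the scene stay as the last step left them, time stands still between calls to the robot, and variables do not carry over. Pictures are saved under pics/ and viewed, and the job is handed in when it is done.

Besides the shell and the picture viewer there is one more tool, called after ">>>" as name(argument=value, ...) on one line, values as JSON. drive_tool: Moves the arm, as the interface text tells. Its arguments: {"type":"object","properties":{"moves":{"type":"string"},"hand":{"type":"number"},"squeeze":{"type":"number"}},"required":["moves"]}

```bash
mkdir -p pics; python3 - <<'E'
from workcell import env, imaging
import cv2
for n in("side","top"):
    im=imaging.capture(n); cv2.imwrite(f"pics/{n}0.png",im[:,:,::-1]); print(n,imaging.camera_model(n))
o=env.get_obs()
for k,v in o.items(): print(k,v)
E
```

```text
side {'fx': 483.14415690256317, 'fy': 483.14415690256317, 'cx': 281.93118983162606, 'cy': 209.4167792716198, 'cam_to_world': array([[ 0.97079115, -0.19182989,  0.14410356,  0.65141999],
       [ 0.23928051,  0.73006346, -0.64011888, -0.78509588],
       [ 0.0175892 ,  0.65590292,  0.7546403 ,  0.75748502],
       [ 0.        ,  0.        ,  0.        ,  1.        ]])}
top {'fx': 470.83699956985606, 'fy': 470.83699956985606, 'cx': 279.3083203285136, 'cy': 203.18139397051982, 'cam_to_world': array([[-0.02151064,  0.99418959, -0.10547206,  0.44048489],
       [-0.99963567, -0.0231082 , -0.01394801, -0.24908667],
       [-0.01630424,  0.1051336 ,  0.99432444,  0.94684993],
       [ 0.        ,  0.        ,  0.        ,  1.        ]])}
time 0.1
joints [-1.27448239e+00  2.07383198e-01  1.54285100e+00 -2.24110032e-05
  1.39350594e+00 -1.50473271e-01]
qd [ 0.00057529 -0.00327052 -0.00207379  0.00126237 -0.00036293 -0.00036211]
effort [-8.21931690e-05 -3.84090221e+01 -2.92548198e+01 -1.31253332e-04
  4.83846496e-03 -1.06242972e-06]
eef_pos [ 0.24823463 -0.51789333  0.23819545]
ee_rot [-1.57292286e+00  3.00119527e-04 -2.69480178e+00]
force [ 0.10537172 -1.01956794  0.29813767]
moment [ 0.04410301 -0.03558994 -0.0011117 ]
finger_gap 0.08524433370204192
```

View pics/side0.png

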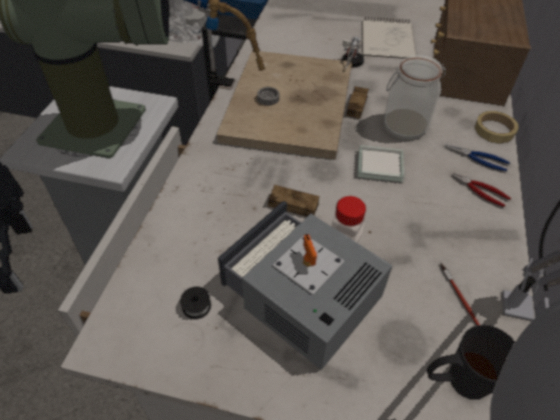

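View pics/top0.png

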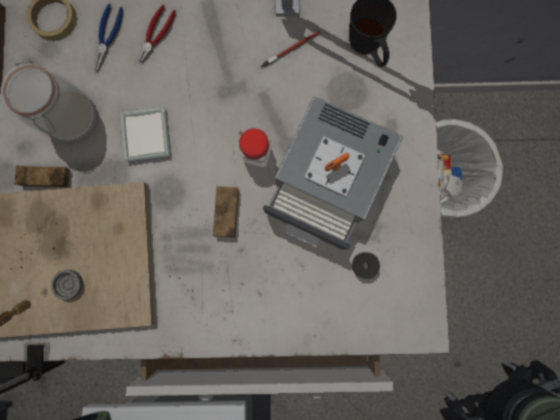

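```bash
python3 - <<'E'
import cv2
a=cv2.imread("pics/top0.png")[85:285,200:420]; cv2.imwrite("pics/tc.png",cv2.resize(a,None,fx=3,fy=3,interpolation=2)[:600])
a=cv2.imread("pics/side0.png")[175:375,170:400]; cv2.imwrite("pics/sc.png",cv2.resize(a,None,fx=3,fy=3,interpolation=2)[:600])
E
```

```text
(no output)
```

View pics/tc.png

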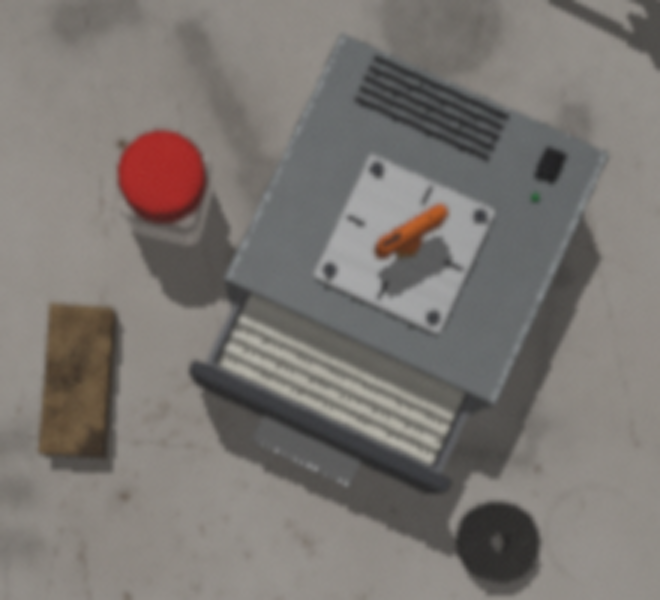

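View pics/sc.png

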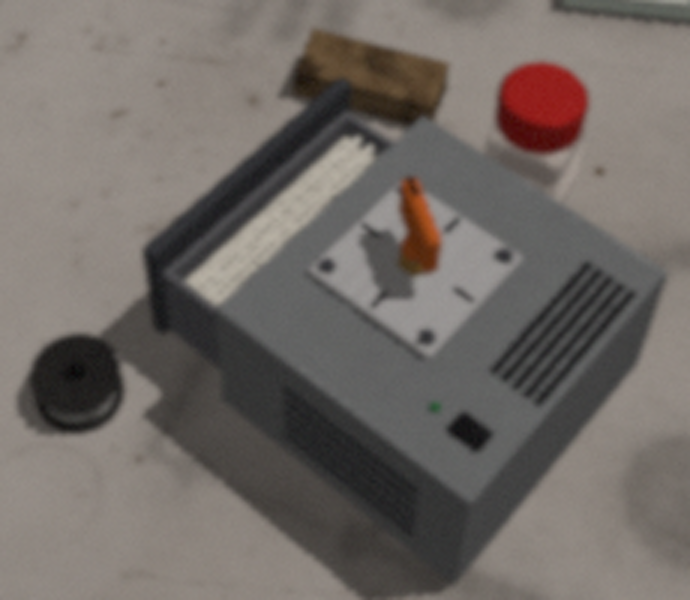

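```bash
cat > h.py <<'E'
import numpy as np, cv2
from workcell import env, imaging
def proj(n,P):
    m=imaging.camera_model(n); T=np.linalg.inv(m["cam_to_world"]); P=np.atleast_2d(P)
    c=P@T[:3,:3].T+T[:3,3]; x,y,z=c[:,0],-c[:,1],-c[:,2]
    return np.c_[m["fx"]*x/z+m["cx"],m["fy"]*y/z+m["cy"]]
def ray(n,uv,z):
    m=imaging.camera_model(n);C=m["cam_to_world"]
    d=C[:3,:3]@np.array([(uv[0]-m["cx"])/m["fx"],-(uv[1]-m["cy"])/m["fy"],-1]); o=C[:3,3]
    return o+d*(z-o[2])/d[2]
E
python3 - <<'E'
from h import *
from scipy.optimize import least_squares
T=lambda L:np.array(L)/3+[200,85]
S=lambda L:np.array(L)/3+[170,175]
# order FL, BL, BR, FR
bt=T([(230,280),(342,37),(607,155),(495,402)]);pt=T([(315,276),(370,154),(494,211),(441,332)])
bs=S([(426,120),(665,275),(470,500),(222,312)]);ps=S([(405,182),(522,257),(430,357),(306,268)])
B=np.array([(-.085,.09,.105),(.085,.09,.105),(.085,-.09,.105),(-.085,-.09,.105)])
P=np.array([(-.062,.042,.111),(.022,.042,.111),(.022,-.042,.111),(-.062,-.042,.111)])
def W(p,X):
    c,s=np.cos(p[2]),np.sin(p[2]); return X@np.array([[c,-s,0],[s,c,0],[0,0,1]]).T+[p[0],p[1],0]
def f(p,cams="ts"):
    r=[]
    if "t" in cams: r+=[proj("top",W(p,B))-bt,proj("top",W(p,P))-pt]
    if "s" in cams: r+=[proj("side",W(p,B))-bs,proj("side",W(p,P))-ps]
    return np.concatenate(r).ravel()
for c in("t","s","ts"):
    q=least_squares(f,[.5,-.35,-.43],args=(c,)); p=q.x;print(c,p,np.degrees(p[2]),np.abs(q.fun).max())
print("screw axis",W(p,np.array([[-.02,0,.149]])))
a,b=ray("top",T((443,209)),.16),ray("top",T((381,249)),.157);print("wing",a,b,np.degrees(np.arctan2(*(b-a)[1::-1])))
a2,b2=ray("side",S((432,240)),.158),ray("side",S((407,181)),.16);print("wingside",a2,b2,np.degrees(np.arctan2(*(b2-a2)[1::-1])))
# drawer: panel top outer edge ends z=.1
for n,L in(("top",T([(195,372),(437,488)])),("side",S([(343,83),(148,246)]))):
    for uv in L:
        w=ray(n,uv,.1); d=w[:2]-p[:2];c,s=np.cos(p[2]),np.sin(p[2]); print(n,w,"box",c*d[0]+s*d[1],-s*d[0]+c*d[1])
for nm,uv,z in(("cap",T((162,172)),.104),("spool",T((498,540)),.025),("brick",T((78,378)),.027)): print(nm,ray("top",uv,z))
E
```

```text
t [ 0.61146629 -0.34780922 -0.45626098] -26.141828483389087 2.1569072957551043
s [ 0.61551888 -0.34599548 -0.46501648] -26.643481666668922 2.5184930320226613
ts [ 0.61376232 -0.34694332 -0.46034978] -26.37609945846391 3.7332641058743548
screw axis [[ 0.59584438 -0.33805809  0.149     ]]
wing [ 0.60393503 -0.35568969  0.16      ] [ 0.58243277 -0.32025485  0.157     ] 121.24985240765584
wingside [ 0.60615215 -0.35341811  0.158     ] [ 0.58619966 -0.3210843   0.16      ] 121.67783093776292
top [ 0.52034195 -0.21112236  0.1       ] box -0.14403506803001237 0.08017854282018495
top [ 0.44764308 -0.3540468   0.1       ] box -0.1456699591158334 -0.08016437160763604
side [ 0.52620406 -0.21042012  0.1       ] box -0.1390951981825695 0.08341198571320066
side [ 0.45054503 -0.35514599  0.1       ] box -0.1425817724776209 -0.07985991119234304
cap [ 0.64272114 -0.19343879  0.104     ]
spool [ 0.41402656 -0.40140794  0.025     ]
brick [ 0.52504595 -0.13111447  0.027     ]
```

>>> drive_tool(moves="0 0 0 -0.166; 0 0 0 -0.166; 0 0 0 -0.166; 0 0 0 -0.166; -0.04 0 0.006 0; -0.04 0 0.006 0; -0.04 0 0.006 0; -0.04 0 0.006 0; -0.04 0 0.006 0; -0.04 0 0.006 0; -0.04 0 0.006 0; -0.035 0 0.006 0", hand=0)

```text
time: 1.6
eef_pos: [0.4316, -0.2561, 0.2388]
ee_rot: [-1.572, 0.0, -2.03]
force: [0.5, 0.2, 0.6]
finger_gap: 0.0005
```

>>> drive_tool(moves="0 0.04 0 0; 0 0.04 0 0; 0 0.04 0 0; 0 0.036 0 0; 0 0 0 0")

```text
time: 2.22
eef_pos: [0.4285, -0.2552, 0.08]
ee_rot: [-1.579, 0.002, -2.031]
force: [0.3, 0.1, 0.6]
finger_gap: -0.0003
```

```bash
python3 - <<'E'
from h import *
for n in("side","top"): cv2.imwrite(f"pics/{n}1.png",imaging.capture(n)[:,:,::-1])
a=np.hstack([cv2.imread("pics/side1.png")[150:370,140:400],cv2.imread("pics/top1.png")[80:300,180:440]])
cv2.imwrite("pics/c1.png",cv2.resize(a,None,fx=1.5,fy=1.5))
E
```

```text
(no output)
```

View pics/c1.png

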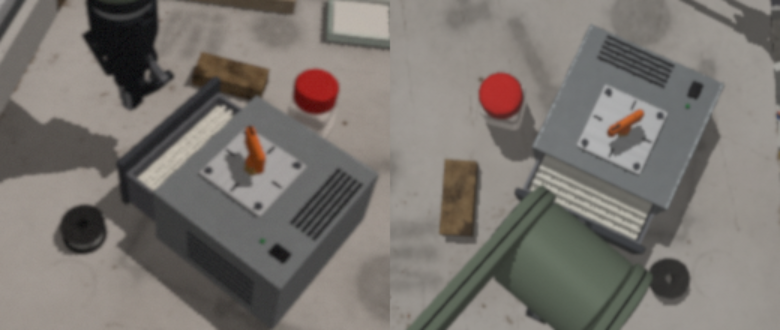

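```bash
python3 - <<'E'
from h import *
a=cv2.imread("pics/side1.png")[140:240,180:310]
a=cv2.resize(a,None,fx=6,fy=6,interpolation=2); a=cv2.convertScaleAbs(a,alpha=2,beta=20)
o=env.get_obs();p=np.array(o["eef_pos"])
z=np.array([.8957,-.4446,0])
for q in(p,p-[0,0,.008],p+.0145*z-[0,0,.008],p-.0145*z-[0,0,.008],p+[0,0,.065]):
    u=(proj("side",q)[0]-[180,140])*6; cv2.circle(a,tuple(int(v) for v in u),4,(0,0,255),-1)
cv2.imwrite("pics/z1.png",a)
E
```

```text
(no output)
```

View pics/z1.png

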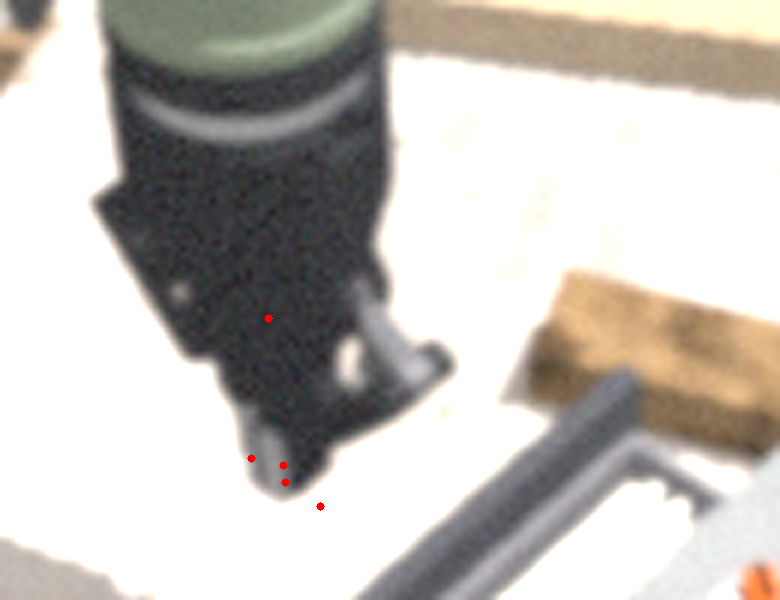

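>>> drive_tool(moves="0 0 0 -0.175; 0 0 0 -0.175; 0 0 0 -0.175; 0 0 0 -0.175; 0 0 0 -0.175; 0 0 0 -0.175; 0 0 0 -0.175; 0 0 0 -0.175; 0 0 0 -0.171; 0 0 0 0; 0.02 0 0 0; 0.02 0 0 0")

```text
time: 3.82
eef_pos: [0.4684, -0.2763, 0.0849]
ee_rot: [-1.571, -0.003, -0.463]
force: [0.3, -1.3, 0.5]
finger_gap: 0.0002
```

>>> drive_tool(moves="0.008 0 0 0; 0.008 0 0 0; 0.008 0 0 0; 0 0 0 0")

```text
time: 4.32
eef_pos: [0.4893, -0.2864, 0.0835]
ee_rot: [-1.571, -0.001, -0.46]
force: [0.1, 0.1, 0.1]
finger_gap: -0.0001
```

```bash
cat > look.py <<'E'
from h import *
import sys
k=sys.argv[1]
for n in("side","top"): cv2.imwrite(f"pics/{n}{k}.png",imaging.capture(n)[:,:,::-1])
a=np.hstack([cv2.imread(f"pics/side{k}.png")[160:320,200:390],cv2.imread(f"pics/top{k}.png")[100:260,250:440]])
cv2.imwrite(f"pics/c{k}.png",cv2.convertScaleAbs(cv2.resize(a,None,fx=2.1,fy=2.1,interpolation=2),alpha=1.5))
o=env.get_obs();print(o["time"],o["eef_pos"],o["force"],o["moment"],o["finger_gap"],o["joints"])
E
python3 look.py 2
```

```text
4.425 [ 0.48864332 -0.28593574  0.08320952] [ 0.18619229  0.6454309  -1.15791389] [-0.00025134  0.02476923 -0.02966591] -4.604273432925797e-05 [-6.82341438e-01  3.63724127e-01  1.69347473e+00  1.10448775e-04
  1.08435921e+00 -1.79322637e+00]
```

View pics/c2.png

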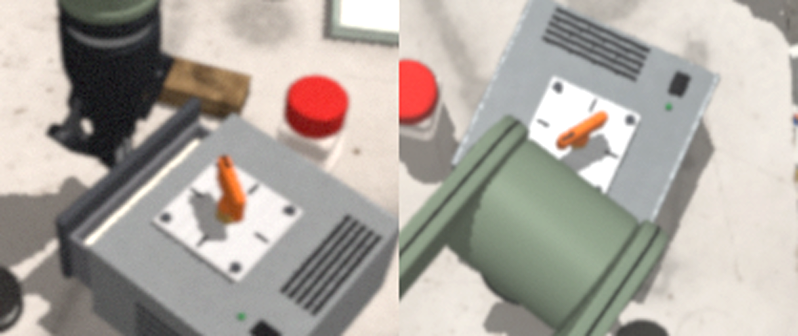

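>>> drive_tool(moves="0.006 0 0 0; 0.006 0 0 0; 0.005 0 0 0; 0.003 0 0 0; 0.003 0 0 0; 0 0 0 0")

```text
time: 5.18
eef_pos: [0.5088, -0.2959, 0.0831]
ee_rot: [-1.571, 0.002, -0.46]
force: [-3.4, 1.6, 2.1]
finger_gap: -0.0003
```

>>> drive_tool(moves="0.003 0 0 0; 0.003 0 0 0; 0 0 0 0")

```text
time: 5.55
eef_pos: [0.5159, -0.2998, 0.0839]
ee_rot: [-1.571, -0.003, -0.46]
force: [0.6, -0.3, -0.5]
finger_gap: -0.0001
```

>>> drive_tool(moves="0.003 0 0 0; 0.002 0 0 0; 0 0 0 0")

```text
time: 5.92
eef_pos: [0.5173, -0.3002, 0.083]
ee_rot: [-1.571, 0.005, -0.46]
force: [-6.3, 2.6, 5.1]
finger_gap: 0.0002
```

>>> drive_tool(moves="0.002 0 0 0; 0.001 0 0 0; 0 0 0 0; 0 0 0 0")

```text
time: 6.42
eef_pos: [0.5173, -0.3001, 0.0826]
ee_rot: [-1.57, 0.012, -0.459]
force: [-13.4, 5.5, 10.2]
finger_gap: 0.0
```

```bash
python3 look.py 3
```

```text
6.525 [ 0.51727132 -0.30015459  0.08262802] [-12.76391131   5.72496038  10.1600581 ] [ 0.79424024  1.9543606  -0.07093015] 0.00010194297240174674 [-0.66925193  0.42949407  1.6004537  -0.00249235  1.12370642 -1.77966039]
```

View pics/c3.png

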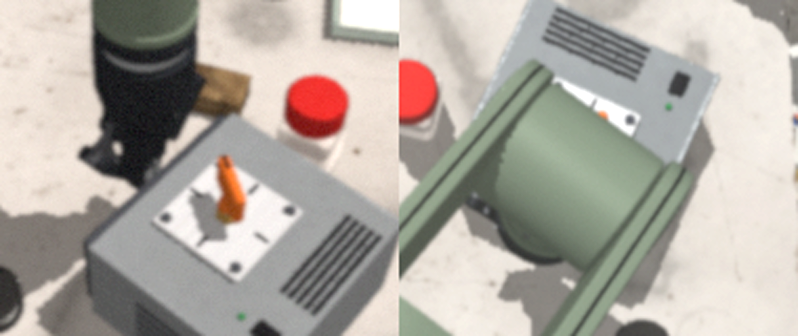

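>>> drive_tool(moves="-0.015 0 0 0; -0.03 0 0 0; -0.01 -0.03 0 0; 0 -0.04 0 0; 0 -0.04 0 0; 0 -0.04 0 0; 0 -0.01 0 0.14; 0 0 0 0.14; 0 0 0 0.14; 0 0 0 0.14; 0 0 0 0; 0 0 0 0")

```text
time: 8.02
eef_pos: [0.4727, -0.2781, 0.2434]
ee_rot: [-1.571, -0.0, -1.018]
force: [-0.4, -0.4, 0.2]
finger_gap: -0.0002
```

```bash
python3 look.py 4; python3 - <<'E'
from h import *
o=env.get_obs(); y=o["ee_rot"][2]; d=np.array([.5958,-.3380])-o["eef_pos"][:2]
print(np.degrees(y),d,"tool x",d@[np.cos(y),np.sin(y)],"z",d@[-np.sin(y),np.cos(y)])
E
```

```text
8.125 [ 0.47259248 -0.27809683  0.24330303] [-0.19940142 -0.06059519 -0.23053709] [ 0.04744694 -0.0409886  -0.01187667] 0.00035906199852593217 [-6.89751584e-01  1.46810698e-01  1.60288939e+00  2.34159948e-05
  1.39161522e+00 -1.24196606e+00]
-58.360680840892286 [ 0.12320752 -0.05990317] tool x 0.11563059381360095 z 0.0734714080414235
```

View pics/c4.png

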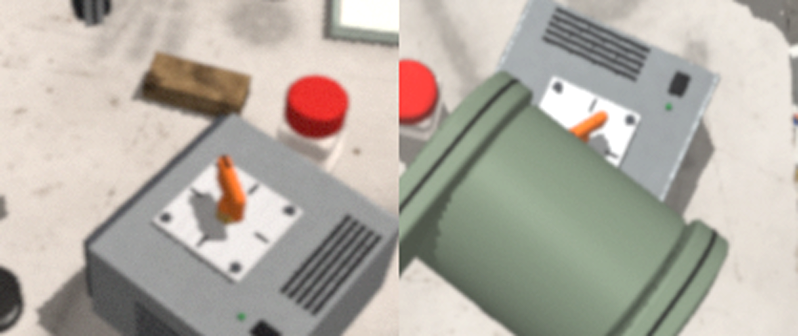

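>>> drive_tool(moves="0.029 0 0.018 0; 0.029 0 0.018 0; 0.029 0 0.019 0; 0.029 0 0.0185 0; 0 0 0 0; 0 0.03 0 0; 0 0 0 0; 0 0 0 0", hand=0.6)

```text
time: 9.12
eef_pos: [0.5956, -0.3383, 0.214]
ee_rot: [-1.571, -0.0, -1.02]
force: [0.4, 0.7, -0.6]
finger_gap: 0.0512
```

```bash
python3 look.py 5; python3 - <<'E'
from h import *
o=env.get_obs(); y=o["ee_rot"][2]; d=np.array([.5958,-.3380])-o["eef_pos"][:2]
print(np.degrees(y),d,"tool x",d@[np.cos(y),np.sin(y)],"z",d@[-np.sin(y),np.cos(y)])
E
```

```text
9.225 [ 0.59625103 -0.33873984  0.21507585] [ 0.0590275   0.41622105 -0.00094906] [-0.00461567  0.02899097  0.00371705] 0.05127155696715942 [-6.42655354e-01  4.54741122e-01  1.26747871e+00 -5.45682257e-05
  1.41684156e+00 -1.19378181e+00]
-58.42236450495461 [-0.00045103  0.00073984] tool x -0.0008664740923156625 z 3.1769233266636246e-06
```

View pics/c5.png

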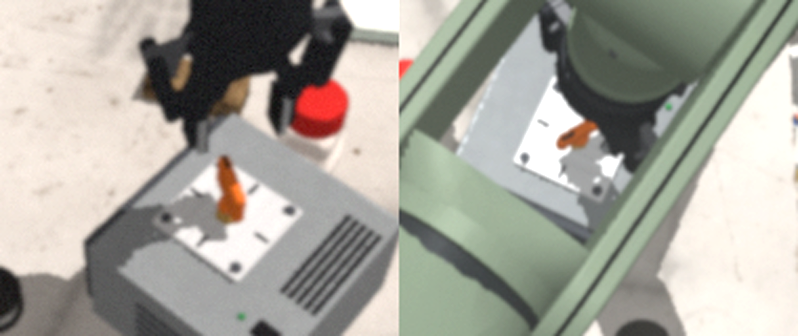

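>>> drive_tool(moves="0 0.03 0 0; 0 0.025 0 0; 0 0.018 0 0; 0 0 0 0; 0 0 0 0")

```text
time: 9.85
eef_pos: [0.5966, -0.3389, 0.1418]
ee_rot: [-1.57, -0.002, -1.02]
force: [1.1, 0.5, -0.1]
finger_gap: 0.0515
```

```bash
python3 look.py 6
```

```text
9.95 [ 0.59680588 -0.33907531  0.14216218] [-0.8774253   0.43903402 -0.14886959] [-0.03713006 -0.02697996  0.00626762] 0.05117327744777782 [-6.42586823e-01  5.18474799e-01  1.33064616e+00  2.42509300e-06
  1.28932037e+00 -1.19358071e+00]
```

View pics/c6.png

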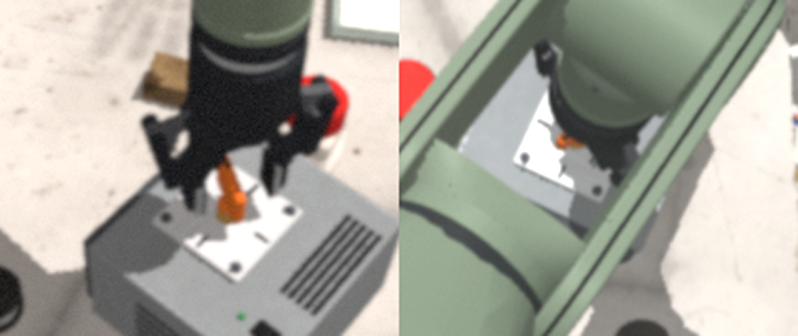

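>>> drive_tool(moves="0 0 0 0; 0 0 0 0; 0 0 0 0; 0 0 0 0; 0 0 0 0; 0 0 0 0; 0 0 0 0; 0 0 0 0", hand=0, squeeze=25)

```text
time: 10.95
eef_pos: [0.5956, -0.3388, 0.1408]
ee_rot: [-1.572, -0.0, -1.02]
force: [-4.0, -1.1, 5.3]
finger_gap: 0.0094
```

```bash
python3 look.py 7
```

```text
11.05 [ 0.59565291 -0.33882068  0.14081265] [-4.66108382 -0.3664343   5.91994445] [-0.18239753  0.627829    0.03898336] 0.009458514502832905 [-6.42924696e-01  5.19409188e-01  1.33221546e+00 -8.67355796e-04
  1.28974587e+00 -1.19362121e+00]
```

View pics/c7.png

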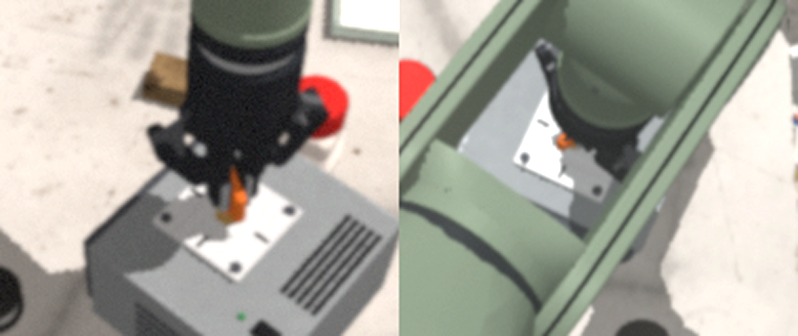

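>>> drive_tool(moves="0 -0.001 -0.001 0; 0 -0.001 -0.001 0; 0 0 0 0.1; 0 0 0 0.1; 0 0 0 0.1; 0 0 0 0.1; 0 0 0 0.1; 0 0 0 0; 0 0 0 0", squeeze=40)

```text
time: 12.18
eef_pos: [0.5947, -0.3391, 0.141]
ee_rot: [-1.57, 0.001, -1.518]
force: [5.4, -2.9, -7.8]
finger_gap: 0.0094
```

```bash
python3 look.py 8
```

```text
12.275 [ 0.59468861 -0.33908278  0.14095948] [ 5.48813282 -2.31335798 -7.17366216] [-0.42741372 -0.87229956 -0.0786402 ] 0.009346096482381279 [-6.44966398e-01  5.17617985e-01  1.33457326e+00  1.15622717e-03
  1.28902443e+00 -6.97717393e-01]
```

View pics/c8.png

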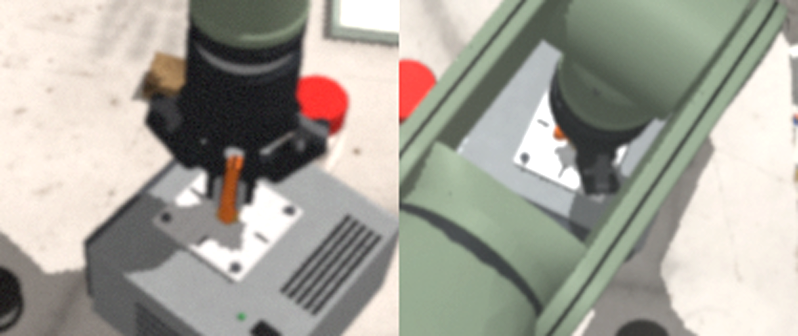

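>>> drive_tool(moves="0.0005 0.001 0.001 0.1; 0 0 0 0.1; 0 0 0 0.1; 0 0 0 0.1; 0 0 0 0.1; 0 0 0 0.1; 0 0 0 0.1; 0 0 0 0.1; 0 0 0 0.1; 0 0 0 0.1; 0 0 0 0.1; 0 0 0 0")

```text
time: 13.78
eef_pos: [0.5934, -0.3384, 0.1409]
ee_rot: [-1.576, -0.002, -2.618]
force: [-4.3, 2.9, 1.3]
finger_gap: 0.0094
```

```bash
python3 look.py 9
```

```text
13.875 [ 0.5934219  -0.33837402  0.14086457] [-4.31801147  2.69760502  1.98923002] [ 0.37445305  0.60140538 -0.02000501] 0.009534593191542923 [-6.44747260e-01  5.18648005e-01  1.33325179e+00 -5.22204300e-06
  1.29546297e+00  4.01265691e-01]
```

>>> drive_tool(moves="0 0 0 0.1; 0 0 0 0.1; 0 0 0 0.1; 0 0 0 0.1; 0 0 0 0.1; 0 0 0 0.1; 0 0 0 0; 0 0 0 0")

```text
time: 14.88
eef_pos: [0.5932, -0.3375, 0.1409]
ee_rot: [-1.575, -0.006, 3.067]
force: [-5.7, 4.6, 2.6]
finger_gap: 0.0094
```

```bash
python3 look.py 10
```

```text
14.975 [ 0.59323405 -0.33747754  0.14087076] [-4.87149503  5.27500108  2.62290114] [ 0.65749271  0.73815603 -0.07829335] 0.00922718517788722 [-6.44230512e-01  5.18327938e-01  1.33372442e+00  8.50645752e-04
  1.29687780e+00  1.00128897e+00]
```

View pics/c10.png

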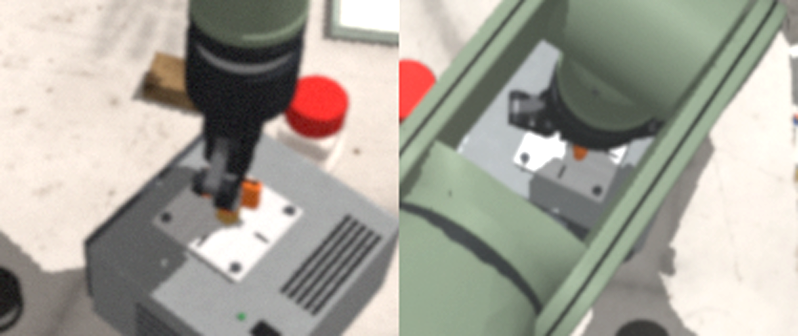

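>>> drive_tool(moves="0.001 0 -0.001 0.05; 0 0 0 0.05; 0 0 0 0.05; 0 0 0 0.05; 0 0 0 0.05; 0 0 0 0; 0 0 0 0")

```text
time: 15.85
eef_pos: [0.5932, -0.3371, 0.1409]
ee_rot: [-1.573, -0.004, 2.817]
force: [-3.3, 4.5, 0.9]
finger_gap: 0.0095
```

```bash
python3 look.py 11
```

```text
15.95 [ 0.5932386  -0.3371306   0.14089985] [-3.80882898  4.42608894  0.67218993] [ 0.63095392  0.44924932 -0.09639159] 0.009431385380701797 [-6.43915703e-01  5.16227849e-01  1.33679053e+00  1.07798528e-03
  1.29307226e+00  1.25165821e+00]
```

>>> drive_tool(moves="0 0 0 0.03; 0 0 0 0.03; 0 0 0 0; 0 0 0 0")

```text
time: 16.45
eef_pos: [0.5933, -0.337, 0.1409]
ee_rot: [-1.573, -0.004, 2.757]
force: [-2.8, 5.1, 2.0]
finger_gap: 0.0096
```

```bash
python3 look.py 12
```

```text
16.55 [ 0.59328945 -0.3370338   0.14088544] [-3.19698171  4.28452448  0.92788974] [ 0.60390549  0.41963654 -0.06487209] 0.009189322495293062 [-6.43825024e-01  5.16231886e-01  1.33681642e+00  1.23522573e-03
  1.29305641e+00  1.31170194e+00]
```

>>> drive_tool(moves="0 0 0 0.03; 0 0 0 0; 0 0 0 0")

```text
time: 16.92
eef_pos: [0.5933, -0.337, 0.1409]
ee_rot: [-1.573, -0.004, 2.727]
force: [-3.5, 4.9, 1.6]
finger_gap: 0.0095
```

```bash
python3 look.py 13
```

```text
17.025 [ 0.59328022 -0.33696013  0.14086163] [-3.0020153   4.56681004  1.5278199 ] [ 0.68257339  0.43594829 -0.0449298 ] 0.009275440307671731 [-6.43757351e-01  5.16250866e-01  1.33684100e+00  1.26079127e-03
  1.29315331e+00  1.34167702e+00]
```

>>> drive_tool(moves="0 0 0 0.025; 0 0 0 0; 0 0 0 0")

```text
time: 17.4
eef_pos: [0.5933, -0.3369, 0.1409]
ee_rot: [-1.573, -0.004, 2.702]
force: [-3.0, 4.8, 1.0]
finger_gap: 0.0096
```

```bash
cat > m.py <<'E'
from h import *
o=env.get_obs();print(o["time"],"yaw",o["ee_rot"][2],"F",o["force"],"M",o["moment"],"e6",o["effort"][5],"j6",o["joints"][5],o["finger_gap"])
E
python3 m.py
```

```text
17.4 yaw 2.7016227354491047 F [-3.04492914  4.80024946  0.97337242] M [ 0.59068566  0.48134112 -0.04804081] e6 -0.054988651536405087 j6 1.3666814756786008 0.009565873852542718
```

>>> drive_tool(moves="0 0 0 0.025; 0 0 0 0; 0 0 0 0")

```text
time: 17.77
eef_pos: [0.5934, -0.3369, 0.1409]
ee_rot: [-1.573, -0.004, 2.677]
force: [-2.5, 4.5, 1.3]
finger_gap: 0.0091
```

```bash
python3 m.py
```

```text
17.775 yaw 2.6773956316787952 F [-2.45754554  4.500183    1.26348761] M [0.67183087 0.43384104 0.19165854] e6 0.17454341053962708 j6 1.39106577212715 0.009127863034803568
```

>>> drive_tool(moves="0 0 0 0.025; 0 0 0 0; 0 0 0 0")

```text
time: 18.15
eef_pos: [0.5933, -0.3369, 0.1409]
ee_rot: [-1.572, -0.004, 2.655]
force: [-3.7, 4.3, 1.4]
finger_gap: 0.0092
```

```bash
python3 m.py
```

```text
18.15 yaw 2.654641192475631 F [-3.68823343  4.32203151  1.42556824] M [0.68530858 0.44344909 0.87985274] e6 0.8657736517488956 j6 1.4142621507528705 0.009216254916146922
```

>>> drive_tool(moves="0 0 0 -0.025; 0 0 0 0; 0 0 0 0")

```text
time: 18.52
eef_pos: [0.5933, -0.3369, 0.1409]
ee_rot: [-1.573, -0.004, 2.678]
force: [-3.8, 4.2, 0.9]
finger_gap: 0.0091
```

```bash
python3 m.py
```

```text
18.525 yaw 2.6775439733101107 F [-3.78285858  4.18802424  0.8890408 ] M [0.6200873  0.45169424 0.24109442] e6 0.2140881260856986 j6 1.3909322133734472 0.00907934509270695
```

>>> drive_tool(moves="0 0 0 -0.025; 0 0 0 0; 0 0 0 0")

```text
time: 18.9
eef_pos: [0.5933, -0.3369, 0.1409]
ee_rot: [-1.573, -0.004, 2.702]
force: [-2.7, 4.3, 1.3]
finger_gap: 0.0093
```

```bash
python3 m.py
```

```text
18.9 yaw 2.702041090216438 F [-2.73870821  4.30537189  1.34123003] M [0.62480558 0.43280124 0.10986538] e6 0.06425234489142895 j6 1.3663405796201824 0.009314581872008773
```

>>> drive_tool(moves="0.0015 0 -0.001 -0.1; 0 0 0 -0.1; 0 0 0 -0.1; 0 0 0 -0.1; 0 0 0 -0.1; 0 0 0 -0.1; 0 0 0 -0.1; 0 0 0 -0.1; 0 0 0 -0.1; 0 0 0 -0.1; 0 0 0 0; 0 0 0 0")

```text
time: 20.4
eef_pos: [0.5934, -0.3383, 0.141]
ee_rot: [-1.569, -0.001, -2.585]
force: [0.7, -5.0, -4.7]
finger_gap: 0.0089
```

>>> drive_tool(moves="0 0 0 -0.1; 0 0 0 -0.1; 0 0 0 -0.1; 0 0 0 -0.1; 0 0 0 -0.1; 0 0 0 -0.058; 0 0 0 0; 0 0 0 0; 0 0 0 0")

```text
time: 21.52
eef_pos: [0.594, -0.3388, 0.141]
ee_rot: [-1.568, -0.002, -2.027]
force: [3.0, -6.0, -7.3]
finger_gap: 0.0092
```

```bash
python3 m.py; python3 look.py 14
```

```text
21.525 yaw -2.027365780455601 F [ 2.95294153 -6.04561611 -7.32818934] M [-0.96659463 -0.39034486  0.11050866] e6 0.051292612915858626 j6 -0.1873355312038539 0.009190482516520628
21.625 [ 0.59397335 -0.33881566  0.14096536] [ 2.58244676 -5.03663867 -6.84412551] [-0.90762528 -0.4039441  -0.00544965] 0.009396925143437481 [-6.44239983e-01  5.14501505e-01  1.33922306e+00 -1.24291920e-03
  1.28451852e+00 -1.87316874e-01]
```

View pics/c14.png

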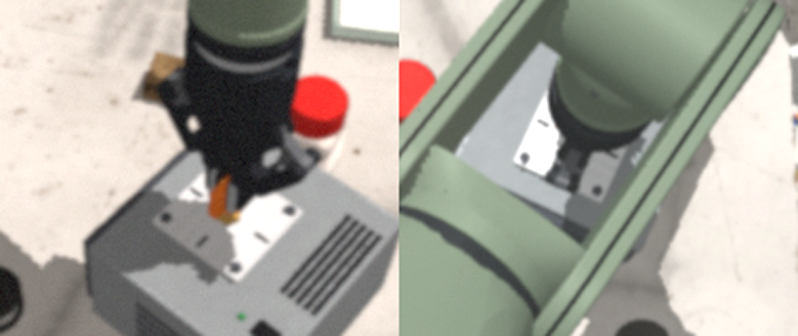

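View pics/side14.png

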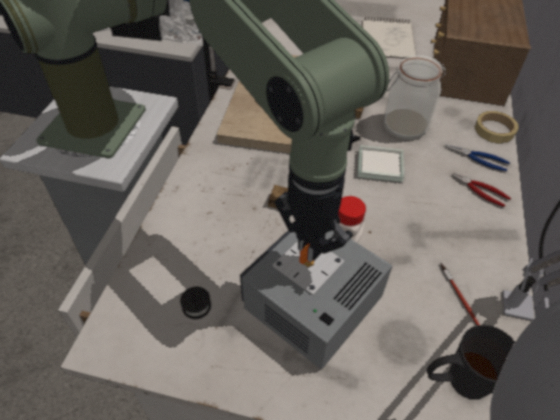

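```bash
python3 - <<'E'
from h import *
a=cv2.imread("pics/side0.png").astype(int);b=cv2.imread("pics/side14.png").astype(int)
for n,(x0,x1,y0,y1) in dict(spool=(178,215,285,322),cap=(348,368,195,222),brick=(265,282,185,212)).items():
    print(n,np.abs(a-b)[y0:y1,x0:x1].mean())
t=cv2.imread("pics/top14.png").astype(int);s=cv2.imread("pics/top0.png").astype(int)
cv2.imwrite("pics/cmp.png",np.hstack([cv2.imread("pics/top14.png")[80:300,180:440],cv2.imread("pics/top0.png")[80:300,180:440]]))
E
```

```text
spool 18.48234721207694
cap 13.825308641975308
brick 17.769063180827885
```

View pics/cmp.png

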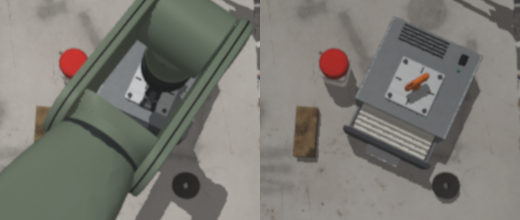

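```bash
python3 -c "
from workcell import env
print(env.finish_job())"
```

```text
the job is handed in; nothing more can be done
None
```

I pushed the drawer home, screwed the thumbscrew to its stop, backed it off a quarter turn, and handed the job in still gripping it, at about 21.7 s of the 64 s.

- **Drawer:** I pushed it with closed fingers on the flat panel above the tab. The push force rose on the bump, dropped to zero as it snapped in, then built to about 14 N horizontally with no further movement. The pictures show the panel flush with the box, and it stayed there after I let go.
- **Seating:** I gripped the wing once at 40 N and turned it clockwise about 2.6 rad. The torque rose to about 0.87 N m, with the stop at tool yaw of about 2.685 rad. The camera fit of the box predicted about 2.68.
- **Back-off:** I turned it back to a measured yaw of -2.027 rad, which is 1.571 rad from the stop. The last picture shows the wing lying across the box.
- **Slip:** The torque readings repeated on the way off the stop, so the wing did not seem to slip in the pads.
- **Bystanders:** By eye, the spool and bottle stand where they were. The part of the brick the arm did not hide also looked unmoved. My pixel-difference check was inconclusive, because changed shadows and lighting drowned out any small movement.

**Checks that were off:**
- A side force of about 5 N and about 7 N vertically remained on the grip at the end, from an error of about 1 mm in centring.
- The small friction torque while turning was noisy and of unexpected sign. Only the clear rise at the stop was used.

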